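# Shift the bottle roller into third

## Task

The gear lever of the bottle roller stands on the left side of its H-shaped gate. Push it gently with your fingertips, without gripping it, through neutral and across to the right side, then forward (away from the robot) into the third slot, marked with three dots, until it clicks fully home, and leave it there. Do not disturb the two bottles lying on the rollers, nor the eyepiece and the loupe standing beside the machine.

Things in the scene. Friction and masses are not known exactly. Their poses are not given: they have to be found in the camera images.
- bottle_roller: Bottle roller, fixed to the bench: grey base 240 (x) by 180 (y) mm, white gearbox in front (top z 98 mm), three rubber rollers behind. Origin: centre of its underside. x forward (away from the robot, toward the rollers), y left, z up; yawed up to 0.3 rad. Nothing of it but the lever is higher than 112 mm, bottles included. The H gate is a steel plate, 100 by 86 mm, on the gearbox.
- gate_middle (a point): Middle of the H gate, on the plate's top, 104 mm above the bench; at x -58 mm, y 0 of the bottle roller. Two slots along x, 14 mm to its left and 14 mm to its right, 14 mm wide and 66 mm long, are joined at mid-length (neutral) by a cross slot 16 mm wide. Dots by the ends: first = forward left, second = back left, third = forward right, fourth = back right. The stem moves only in these slots.
- third_slot (a point): Where the stem's axis passes the plate's top when the lever is home in third: forward end of the right slot, 104 mm above the bench. Three dots are engraved just beyond it.
- gear_lever: Gear lever: steel stem 10 mm thick with a tapered black grip, 72 mm tall, 28 mm thick in its upper half (17 to 22 mm lower down). Origin: on the axis in the grip, 25 mm below the grip's domed top, 47 mm above its lower end; z up along the lever. Upright, the grip spans 128 to 200 mm above the bench. It may be pushed with up to about 25 N.
- lever_pivot (a point): The point about which the lever tilts both ways: under the gate's middle, 20 mm above the bench, 155 mm from the lever's origin along the lever.
- gear_select (a joint): Sideways tilt of the lever, rad: -0.175 = left slot, +0.175 = right slot (toward -y of the bottle roller). It can change only in neutral. Stays where it is left by friction (1 to 2 N at the grip).
- gear_shift (a joint): Fore-aft tilt, rad: 0 neutral, +0.315 fully forward (first, third), -0.315 fully back (second, fourth). A spring detent holds it at 0 and at both ends: about 4 N at the grip moves it out of neutral, 5 N out of an end. Beyond about 0.19 it clicks home by itself; below 0.15 it springs back to neutral. It starts anywhere in the left slot, mostly at a detent, settling within 0.5 s.
- mixing_bottle_far: Loose brown dropper bottle, 33 mm thick, 82 mm long, lying across the machine (along its y) between the middle and the far roller. Origin: centre of its base; z axis toward the cap.
- mixing_bottle_near: Loose smaller brown bottle, 31 mm thick, 72 mm long, lying likewise between the near and the middle roller. Origin: centre of its base; z axis toward the cap.
- spare_eyepiece: Loose black eyepiece, 36 mm round, 47 mm tall, standing on the thin lens cloth right of the machine. Origin: centre of its underside.
- loupe: Loose black watch loupe, 39 mm round, 31 mm tall, standing on the thin lens cloth right of the machine. Origin: centre of its underside.

How it is judged:
On the way, in this order (a step that is already met when the one before it is completed fails the run):
1. the lever is across on the right side of the gate, in neutral (value of joint gear_select above 0.13 rad and value of joint gear_shift between -0.12 and 0.12 rad), for 0.1 s.
2. the lever is forward in the third slot (value of joint gear_select above 0.13 rad and value of joint gear_shift above 0.28 rad), for 0.2 s.
At the end, for the whole second after the job is handed in: The lever rests in the right slot (gear_select above 0.13 rad), forward in the third slot (gear_shift above 0.29 of 0.315 rad), at rest (value of joint gear_select above 0.13 rad and value of joint gear_shift above 0.29 rad and velocity of joint gear_shift between -0.05 and 0.05 rad/s); the robot touches nothing.
It fails at once if a bottle on the rollers is moved by more than 20 mm or lifted (distance of any of mixing_bottle_far, mixing_bottle_near from where it was at the start of the episode above 0.02 m).
It fails at once if the eyepiece or the loupe is moved by more than 20 mm or tipped (distance of any of spare_eyepiece, loupe from where it was at the start of the episode above 0.02 m or angle between any of spare_eyepiece, loupe's own z axis and vertical above 0.4 rad).
It fails at once if the lever's grip is pinched: fingers press on two opposite flanks of it at once ((contact force between the fingers and gear_lever_c1 above 1.5 N and contact force between the fingers and gear_lever_c2 above 1.5 N) or (contact force between the fingers and gear_lever_c3 above 1.5 N and contact force between the fingers and gear_lever_c4 above 1.5 N)).
It fails at once if the lever is forced: pushed with more than 45 N (contact force between the arm and gear_lever above 45 N).
It also fails if it takes over 64 s, if anything falls off the work surface, if the arm or the gripper's body presses on something with over 40 N, if the wrist force passes 120 N, or if a joint passes its speed limit or range.

## Robot

A 6-joint arm with a two-finger parallel gripper is mounted at the origin on a cart in front of the work surface, level with it; the furniture and walls round the work are solid. World frame = base frame: x ahead of the robot, y to its left, z up, the work surface at z = 0. Lengths are in m, angles in rad, forces in N, time in s.
With the tool pointing down it reaches from about 0.25 to 0.725 m from the base axis. Payload 4 kg.
Tool frame: the origin (TCP) lies midway between the tips of the shut fingers; the grasp point (between the pads) lies 19 mm behind it; z points along the fingers, y is the direction in which the jaws open and shut (so a half turn about z gives the same grasp; the last joint's range is limited). The gripper opens to 85 mm and grips with 20 to 120 N. Pads are 22 mm wide; open, the fingers measure 114 mm over their backs; the gripper's body (76 mm by 85 mm) begins 54 mm behind the grasp point. The pads swing forward as they close: fully open they stand 13 mm farther back than shut.
Start: joints at [-1.201, 0.241, 0.005, 1.335, 0, 1.571], TCP at [0.181, -0.466, 0.231] pointing down, gripper open.
Joint ranges: [-2.72, 2.72], [-1.05, 1.87], [-1.09, 1.28], [-1.99, 2.15], [-1.42, 1.44], [-3.14, 3.14]. Speed limits (rad/s): [2.79, 2.79, 3.14, 3.14, 3.14, 3.14].

## Interface

Orientations are given as a unit quaternion [x, y, z, w].
In Python, from workcell import monitor, cams, order gives the robot as it stands.
- The arm moves only by the tool send_rows, never from a script. Its argument "moves" is a list of rows, each a list of 4 numbers: the shift along the tool's x, y, z as a fraction of full scale, then the turn about the tool's z as a fraction of full scale. A call has 1 to 20 rows; each row shifts and turns the commanded pose from where the row before left it, along the tool's axes as they then stand; what a row does not reach is not made up. Full scale, the value 1, is 100 cm for a shift and 0.1 rad for a turn. A row lasts 1/10 s, in which the tool goes at most 50 mm and 8.59 degrees, less where a joint would pass 70% of its speed; a pose out of reach is approached as far as the arm can. A call with a number of a shift or a turn outside -1 to 1 is refused whole. A call with a gripper value outside its range is refused whole. "claw" is the gripper's target within -1 to 1 (fully open at 1, half-way at 0, shut at -1), set as the call begins (left out, the last holds). The fingers move at their own pace and stop on an object; the grip force is fixed at half the most. Time passes only in rows, so rows that do not move let the fingers close. It gives the time, the measured TCP pose, the force and the opening at its end, in the units of the state.
- monitor.get_obs(): the state, without advancing time (a new reading comes with each control period).
- cams.camera(name): name is "scene" or "side" or "wrist"; returns (picture, depth): 480x640x3 uint8, blue, green, red; 480x640 float32, m along the optical axis (not along the pixel's ray), 0 where there is no reading.
- cams.camera_info(name): a dict with "intrinsics" (3x3 intrinsics, pixels), "distortion" ([k1, k2, p1, p2, k3] as OpenCV has them; the pictures are not rectified), "T" (4x4, takes a point from camera to world coordinates); the wrist camera has in their place "mount" (4x4, takes a point from camera to tool coordinates, whose origin is the TCP and whose axes are the flange's). Camera axes: x right, y up, looking along -z (the intrinsics and any distortion apply to the point x, -y, -z); pixel columns grow to the right and rows downward; lengths in m; the calibration is good to about 2 mm. A picture is of the moment at which its call begins: read the wrist's pose just before it. camera_info takes no time and is no camera call.
- order.job_done(): hands the job in, once; it reports no verdict.
The state is a dict: "clock": time; "joint_pos": joint angles; "joint_vel": joint speeds; "tau": joint torques, N m; "eef_pos": TCP position; "tool_rot": TCP orientation; "ft_force": force on the tool from outside, world axes, zero at the start; "ft_torque": the same for the moment, N m; "grip_width": finger opening in m.
Only numpy, scipy, OpenCV 4.12 (cv2) and the standard library are available. Lean on these libraries where they do the work, as an engineer would, in place of code of your own. Each camera call takes 0.05 s, during which the arm holds its last target.

## Working session

There is one attempt and no reset: what is moved stays moved. The work goes in short steps, Python scripts to look and compute and a tool call to move; the robot and the scene stay as the last step left them, time stands still between calls to the robot, and variables do not carry over. Pictures are saved under pics/ and viewed, and the job is handed in when it is done.

Besides the shell and the picture viewer there is one more tool, called after "Emit:" as a command line: name --pt "numbers of a row" for each row, then --argument value for the rest. send_rows: Moves the arm, as the interface text tells. Its arguments: {"type":"object","properties":{"moves":{"type":"array","items":{"type":"array","items":{"type":"number","minimum":-1,"maximum":1}}},"claw":{"type":"number"}},"required":["moves"]}

```bash
ls; mkdir -p pics; python3 - <<'E'
from workcell import monitor, cams, order
import cv2, numpy as np
o=monitor.get_obs(); print(o)
for n in ["scene","side"]:
    p,d=cams.camera(n); cv2.imwrite(f"pics/{n}0.png",p); np.savez(f"pics/{n}0.npz",p=p,d=d)
    print(cams.camera_info(n))
print(cams.camera_info("wrist"))
E
```

```text
pics
{'clock': 0.0, 'joint_pos': array([-1.20098469e+00,  2.41397029e-01,  3.69408547e-03,  1.33515627e+00,
       -7.60191161e-06,  1.57081553e+00]), 'joint_vel': array([-1.74671008e-03, -4.31373640e-05,  1.25576242e-03,  2.61015662e-04,
       -4.71160940e-04,  1.02798819e-03]), 'tau': array([-1.63878130e-04, -3.72314429e+01,  2.52409887e+01,  1.69825897e-02,
        6.70770396e-05, -1.82979925e-06]), 'eef_pos': array([ 0.18049029, -0.46561178,  0.23040939]), 'tool_rot': array([ 9.82954812e-01,  1.83844426e-01, -1.93380390e-04, -1.01315788e-03]), 'ft_force': array([ 0.54315098,  0.43220422, -0.1445503 ]), 'ft_torque': array([ 0.00848386, -0.04938794, -0.0596308 ]), 'grip_width': 0.08536638654260206}
{'intrinsics': array([[560.74217239,   0.        , 325.33272224],
       [  0.        , 560.74217239, 236.97649427],
       [  0.        ,   0.        ,   1.        ]]), 'distortion': array([-0.10427372,  0.        ,  0.        ,  0.        ,  0.        ]), 'T': array([[ 0.91094108,  0.28297806, -0.30018289,  0.24813594],
       [-0.41250532,  0.63375311, -0.65436714, -0.90601713],
    
[... 537 characters left out ...]
,  0.53095936,  0.64828354],
       [ 0.        ,  0.        ,  0.        ,  1.        ]])}
{'intrinsics': array([[336.91986603,   0.        , 320.61865444],
       [  0.        , 336.91986603, 235.01772361],
       [  0.        ,   0.        ,   1.        ]]), 'distortion': array([-0.03930507,  0.        ,  0.        ,  0.        ,  0.        ]), 'mount': array([[-9.10769194e-04,  9.47212335e-01,  3.20605618e-01,
         8.34758101e-02],
       [ 9.99999545e-01,  7.71530164e-04,  5.61331059e-04,
         6.33697576e-04],
       [ 2.84342799e-04,  3.20605983e-01, -9.47212607e-01,
        -1.42698975e-01],
       [ 0.00000000e+00,  0.00000000e+00,  0.00000000e+00,
         1.00000000e+00]])}
```

View pics/scene0.png

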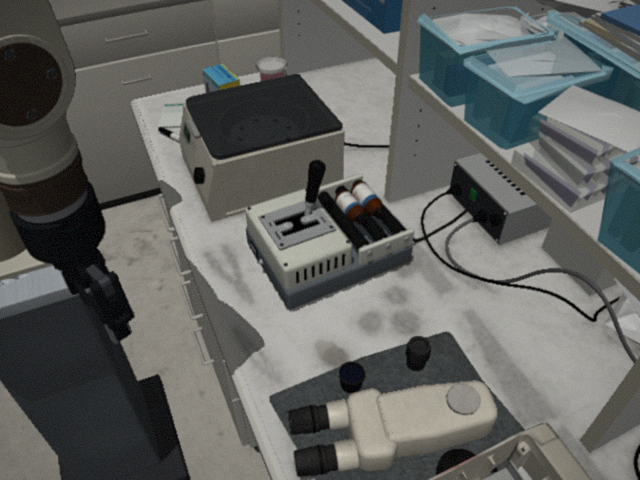

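View pics/side0.png

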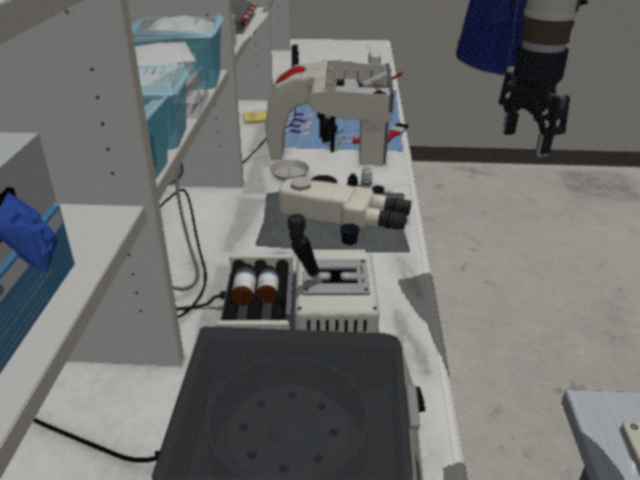

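The scene view shows the machine around (330,240) with its lever tilted forward in the left slot (grip around (315,180)). The bottles are at (350,200), and the eyepiece and loupe at (418,352) and (350,376). A tall shaker stands to the machine's left. Next I'll measure poses.

```bash
cat > h.py <<'E'
import cv2, numpy as np
from workcell import monitor, cams, order
def cloud(n,p,d,T=None):
    c=cams.camera_info(n); T=c["T"] if T is None else T
    v,u=np.mgrid[:480,:640]; uv=np.stack([u,v],-1).reshape(-1,1,2).astype(float)
    q=cv2.undistortPoints(uv,c["intrinsics"],c["distortion"]).reshape(480,640,2)
    P=np.stack([q[...,0]*d,-q[...,1]*d,-d],-1)
    return P@T[:3,:3].T+T[:3,3]
def proj(n,X,T=None):
    c=cams.camera_info(n); T=c["T"] if T is None else T
    P=(np.atleast_2d(X)-T[:3,3])@T[:3,:3]; P=P*[1,-1,-1]
    return cv2.projectPoints(P,np.zeros(3),np.zeros(3),c["intrinsics"],c["distortion"])[0].reshape(-1,2)
E
python3 - <<'E'
from h import *
for n in ["scene","side"]:
    z=np.load(f"pics/{n}0.npz"); W=cloud(n,z['p'],z['d']); ok=z['d']>0
    roi={'scene':(170,310,235,420),'side':(245,335,285,385)}[n]
    m=np.zeros((480,640),bool); m[roi[0]:roi[1],roi[2]:roi[3]]=1
    g=z['p'].astype(int).mean(-1)
    pl=m&ok&(abs(W[...,2]-.1015)<.012)&(W[...,0]>.3)
    X=W[pl]; 
    print(n,pl.sum(),X.min(0),X.max(0))
    top=m&ok&(abs(W[...,2]-.098)<.005)&(g>110)
    r=cv2.minAreaRect(W[top][:,:2].astype(np.float32)*1000); print('top',top.sum(),r, np.median(W[top][:,2]))
    H=m&ok&(W[...,2]>.135)&(W[...,2]<.22)&(g<70)
    print('lever', H.sum())
    for a in np.arange(.13,.21,.01):
        s=H&(abs(W[...,2]-a)<.005)
        if s.sum()>3: print(round(a,3),s.sum(),np.median(W[s],0).round(4))
    im=cv2.resize(z['p'][roi[0]-30:roi[1]+10,roi[2]-10:roi[3]+10],None,fx=4,fy=4,interpolation=cv2.INTER_CUBIC); print(im.shape)
    cv2.imwrite(f"pics/{n}0z.png",cv2.resize(im,(780,int(780*im.shape[0]/im.shape[1])))[:600])
E
```

```text
scene 6529 [ 0.42039528 -0.36139714  0.08954208] [ 0.64099674 -0.10075034  0.11346524]
top 2782 ((532.4119873046875, -272.9202575683594), (215.7294158935547, 166.34580993652344), 3.74385142326355) 0.09906284184706188
lever 389
0.14 68 [ 0.5183 -0.2598  0.1402]
0.15 71 [ 0.5204 -0.2593  0.1503]
0.16 79 [ 0.5242 -0.2577  0.1595]
0.17 96 [ 0.5263 -0.2566  0.17  ]
0.18 75 [ 0.5294 -0.2569  0.1792]
(720, 820, 3)
side 4859 [ 0.42141275 -0.35776222  0.08950026] [ 0.54919786 -0.18571771  0.11233064]
top 3235 ((485.6930847167969, -272.1297607421875), (118.87889862060547, 166.783935546875), 3.5324857234954834) 0.09717485174390783
lever 735
0.14 328 [ 0.5084 -0.0965  0.1439]
0.15 139 [ 0.519  -0.0964  0.1459]
0.16 81 [ 0.5258 -0.2358  0.1603]
0.17 85 [ 0.5297 -0.2322  0.1705]
0.18 102 [ 0.5343 -0.2315  0.1792]
(520, 480, 3)
```

View pics/scene0z.png

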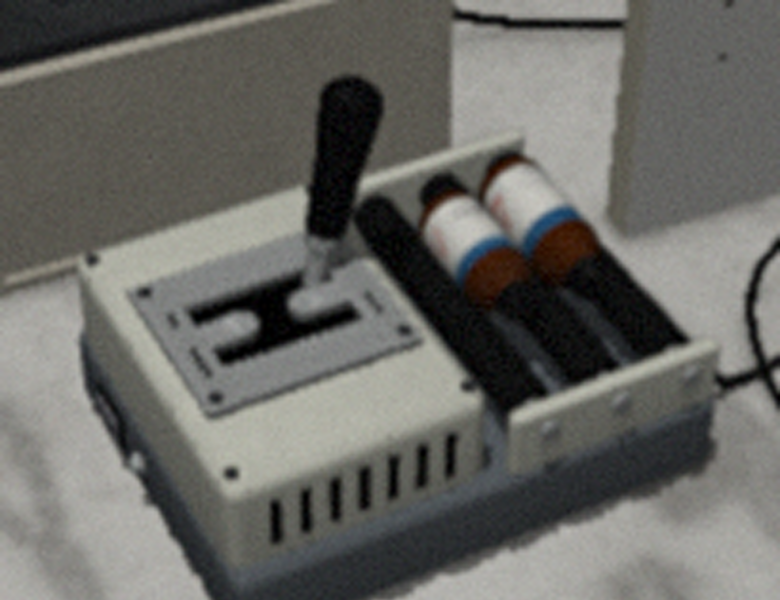

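View pics/side0z.png

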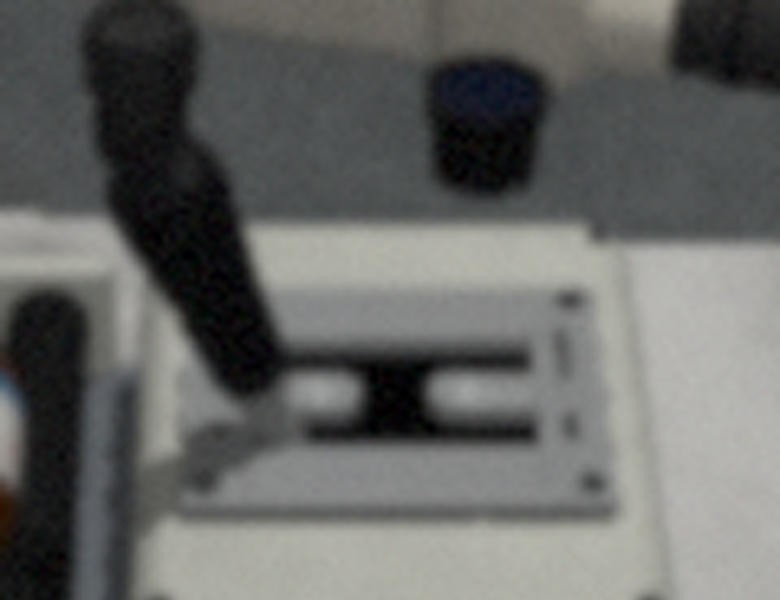

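The first-gear position is confirmed in both views. The plate corners in the zoomed scene view are (130,293), (210,415) and (422,340); in the side view they are (592,288), (615,515) and (180,515). I'll fit the machine pose from those.

```bash
cat >> h.py <<'E'
def onplane(n,uv,z,T=None):
    c=cams.camera_info(n); T=c["T"] if T is None else T
    q=cv2.undistortPoints(np.array(uv,float).reshape(-1,1,2),c["intrinsics"],c["distortion"]).reshape(-1,2)
    D=np.c_[q[:,0],-q[:,1],-np.ones(len(q))]@T[:3,:3].T
    return T[:3,3]+D*((z-T[2,3])/D[:,2])[:,None]
E
python3 - <<'E'
from h import *
k=780/205
A=[(130,293),(210,415),(422,340)]; a=onplane("scene",[(225+x/k,140+y/k) for x,y in A],.104)
B=[(592,288),(615,515),(180,515)]; b=onplane("side",[(275+x/6.5,215+y/6.5) for x,y in B],.104)
print(a.round(4)); print(b.round(4))
L=np.array([[-.108,.043],[-.108,-.043],[-.008,-.043]]); M=np.array([[-.108,-.043],[-.108,.043],[-.008,.043]])
def fit(l,w):
    l=l.copy(); lc,wc=l.mean(0),w[:,:2].mean(0); 
    l0=l-lc;w0=w[:,:2]-wc
    th=np.arctan2((l0[:,0]*w0[:,1]-l0[:,1]*w0[:,0]).sum(),(l0*w0).sum()); R=np.array([[np.cos(th),-np.sin(th)],[np.sin(th),np.cos(th)]])
    t=wc-R@lc; print(th,t,'gate',t+R@[-.058,0],'res',(l@R.T+t-w[:,:2]).round(4).tolist())
fit(L,a);fit(M,b);fit(np.r_[L,M],np.r_[a,b])
for n,roi in [("scene",(325,400,325,445))]:
    z=np.load("pics/scene0.npz"); W=cloud(n,z['p'],z['d']); s=W[325:400,325:445]; m=(s[...,2]>.02)&(s[...,2]<.055)&(z['d'][325:400,325:445]>0)
    nl,lab,st,ce=cv2.connectedComponentsWithStats(m.astype(np.uint8))
    for i in range(1,nl):
        if st[i,4]>30: print(st[i],np.median(s[lab==i],0))
z=np.load("pics/scene0.npz"); W=cloud("scene",z['p'],z['d']); 
s=W[60:215,180:345].reshape(-1,3); print('shaker',np.percentile(s[s[:,2]>.1],[1,50,99],axis=0))
E
```

```text
[[ 0.4346 -0.2381  0.104 ]
 [ 0.4395 -0.3216  0.104 ]
 [ 0.5372 -0.3164  0.104 ]]
[[ 0.438  -0.316   0.104 ]
 [ 0.434  -0.227   0.104 ]
 [ 0.5315 -0.2214  0.104 ]]
0.05686444254038296 [ 0.54416169 -0.27351252] gate [ 0.48625544 -0.27680888] res [[-0.0007, 0.0014], [-0.0007, -0.0009], [0.0014, -0.0005]]
0.06660036074691644 [ 0.54328092 -0.26410608] gate [ 0.48540951 -0.26796605] res [[0.0004, 0.0018], [-0.0013, -0.0014], [0.0009, -0.0004]]
0.06231939880198688 [ 0.54364983 -0.2687698 ] gate [ 0.48576243 -0.27238199] res [[-0.0014, 0.0055], [-0.001, 0.0032], [0.0012, 0.0042], [0.0005, -0.0024], [-0.0008, -0.0056], [0.0015, -0.005]]
[ 80  11  26  29 602] [ 0.56537577 -0.53795016  0.04545826]
[ 13  36  28  28 587] [ 0.46431209 -0.52766756  0.03173292]
shaker [[ 0.38898986 -0.26802489  0.10062891]
 [ 0.51367334 -0.05458991  0.14650696]
 [ 0.64866547  0.11647342  0.18939379]]
```

```bash
python3 - <<'E'
from h import *
for n in ["scene","side"]:
    z=np.load(f"pics/{n}0.npz"); W=cloud(n,z['p'],z['d'])[z['d']>0]
    print(n)
    for lo,hi in [(.12,.16),(.16,.2),(.2,.3),(.3,.4),(.4,.55)]:
        s=W[(W[:,2]>lo)&(W[:,2]<hi)&(W[:,0]>.3)&(W[:,0]<.95)&(W[:,1]>-.45)&(W[:,1]<-.0)]
        H,xe,ye=np.histogram2d(s[:,0],s[:,1],bins=[np.arange(.3,.96,.05),np.arange(-.45,.01,.05)])
        print(lo,hi,ye.round(2)); 
        for i,r in enumerate(H): 
            if r.sum(): print(round(xe[i],2),r.astype(int))
E
```

```text
scene
0.12 0.16 [-0.45 -0.4  -0.35 -0.3  -0.25 -0.2  -0.15 -0.1  -0.05 -0.  ]
0.35 [ 0  0  0  0  0  0 11 39 96]
0.4 [  0   0   0   0   0   0 275 585 433]
0.45 [  0   0   0   0   0   0 307 493 395]
0.5 [  0   0   0 260   9   0 299 465 385]
0.55 [  0   0   0   0   0   0 289 448 357]
0.6 [  0   0   0   0   0   0 274 430 349]
0.65 [ 0  0  0  0  0  0 15 18 14]
0.7 [  0   0   0   0   0 418   0   0   0]
0.75 [  0   0   0   0   0 400   0   0   0]
0.8 [  0   0   0   0   0 304   0   0   0]
0.85 [ 0  0  0  0  0 16  0  0  0]
0.16 0.2 [-0.45 -0.4  -0.35 -0.3  -0.25 -0.2  -0.15 -0.1  -0.05 -0.  ]
0.5 [  0   0   0 253 100   0   0   0   0]
0.7 [  0   0   0   0   0 471   0   0   0]
0.75 [  0   0   0   0   0 389   0   0   0]
0.8 [ 0  0  0  0  0 52  0  0  0]
0.2 0.3 [-0.45 -0.4  -0.35 -0.3  -0.25 -0.2  -0.15 -0.1  -0.05 -0.  ]
0.7 [ 874  702  623  526  452 1142  284  330  279]
0.75 [149   0  39   0   0 109   3 149 399]
0.3 0.4 [-0.45 -0.4  -0.35 -0.3  -0.25 -0.2  -0.15 -0.1  -0.05 -0.  ]
0.7 [2260 1773 1189 1099  790 1325    0    0    0]
0.75 [1763  580  390  710  364  467    0    0  586]
0.8 [1151  57
[... 1070 characters left out ...]
0.2  -0.15 -0.1  -0.05 -0.  ]
0.7 [ 208  244  397  380  175 1996  730  866 1026]
0.75 [  0   0   0   0   0 979 890 685 631]
0.8 [  0   0   0   0   0 673 176   0   0]
0.3 0.4 [-0.45 -0.4  -0.35 -0.3  -0.25 -0.2  -0.15 -0.1  -0.05 -0.  ]
0.7 [ 327  716  780  715  402 2865    0    0    0]
0.75 [  36  315  293    0    0 3087    0    0 1888]
0.8 [   0    0    0    0    0 2545    0    0    0]
0.85 [  0   0   0   0   0 589   0   0   0]
0.4 0.55 [-0.45 -0.4  -0.35 -0.3  -0.25 -0.2  -0.15 -0.1  -0.05 -0.  ]
0.7 [   0    0    0    0    0 4438    0   23  261]
0.75 [   0    0    0    0    0 4425    0    0 1202]
0.8 [   0    0    0    0    0 3383    0    0    9]
0.85 [  0   0   0   0   0 987   0   0   0]
```

Emit:
send_rows --pt "0 0 -0.03 1" --pt "0 0 -0.03 1" --pt "0 0 -0.03 1" --pt "0 0 0 0.08" --claw -1

```text
clock: 0.5
eef_pos: [0.1813, -0.4678, 0.3253]
tool_rot: [1.0, 0.03, 0.001, 0.003]
ft_force: [1.2, 0.3, 0.8]
grip_width: 0.0281
```

```bash
python3 - <<'E'
from h import *
for n in ["scene","side"]:
    z=np.load(f"pics/{n}0.npz"); W=cloud(n,z['p'],z['d'])[z['d']>0]
    for y in np.arange(-.4,-.1,.05):
        s=W[(W[:,2]>.2)&(W[:,2]<.45)&(W[:,0]>.6)&(W[:,1]>y)&(W[:,1]<y+.05)&(W[:,0]<.9)]
        print(n,y.round(2),np.percentile(s[:,0],[0.5,5]).round(3),np.percentile(s[:,2],[1,99]).round(3))
    s=W[(W[:,2]>.12)&(W[:,2]<.16)&(W[:,1]>-.2)&(W[:,0]<.68)&(W[:,0]>.35)&(W[:,1]<.1)];print('shaker min y',np.percentile(s[:,1],[.5,3]),'z',np.percentile(s[:,2],98))
print(monitor.get_obs()['joint_pos'])
E
```

```text
scene -0.4 [0.717 0.721] [0.259 0.397]
scene -0.35 [0.715 0.722] [0.257 0.395]
scene -0.3 [0.719 0.722] [0.258 0.412]
scene -0.25 [0.721 0.724] [0.257 0.385]
scene -0.2 [0.711 0.712] [0.202 0.4  ]
scene -0.15 [0.723 0.724] [0.258 0.28 ]
scene -0.1 [0.723 0.724] [0.258 0.28 ]
shaker min y [-0.10612206 -0.10443973] z 0.14950405510297424
side -0.4 [0.717 0.721] [0.256 0.395]
side -0.35 [0.715 0.721] [0.256 0.39 ]
side -0.3 [0.717 0.72 ] [0.255 0.38 ]
side -0.25 [0.72  0.722] [0.255 0.382]
side -0.2 [0.712 0.713] [0.208 0.448]
side -0.15 [0.723 0.724] [0.256 0.278]
side -0.1 [0.724 0.724] [0.256 0.277]
shaker min y [-0.09734807 -0.08998543] z 0.1469095863342536
[-1.20096938e+00  2.19349194e-01  2.19360008e-01  1.56347104e+00
  1.36477997e-05  1.88014360e+00]
```

Emit:
send_rows --pt "0.0315 -0.023 0 0" --pt "0.0315 -0.023 0 0" --pt "0.0315 -0.023 0 0" --pt "0.0315 -0.023 0 0" --pt "0.0315 -0.023 0 0" --pt "0.0315 -0.023 0 0" --pt "0.0315 -0.023 0 0" --pt "0.0315 -0.023 0 0" --pt "0 0 0 0" --pt "0 0 0 0"

```text
clock: 1.5
eef_pos: [0.4209, -0.2662, 0.3201]
tool_rot: [0.999, 0.032, -0.001, -0.0]
ft_force: [-0.0, 0.2, 1.0]
grip_width: -0.0
```

```bash
cat >> h.py <<'E'
from scipy.spatial.transform import Rotation as Ro
def wT(o):
    T=np.eye(4); T[:3,:3]=Ro.from_quat(o['tool_rot']).as_matrix(); T[:3,3]=o['eef_pos']
    return T@cams.camera_info("wrist")["mount"]
E
python3 - <<'E'
from h import *
o=monitor.get_obs(); T=wT(o); p,d=cams.camera("wrist"); np.savez("pics/w1.npz",p=p,d=d,T=T)
cv2.imwrite("pics/w1.png",p); print(o['eef_pos'],o['tool_rot'],o['joint_pos'],o['clock'],o['ft_force'])
E
```

```text
[ 0.42088857 -0.2662035   0.32008122] [ 9.99478890e-01  3.22555967e-02 -1.14366542e-03 -4.65885040e-04] [-5.63647545e-01  2.19713075e-01  2.06528266e-01  1.56002757e+00
 -5.12620429e-04  2.51342329e+00] 1.5 [-8.21578822e-05  1.86070802e-01  1.01901323e+00]
```

View pics/w1.png

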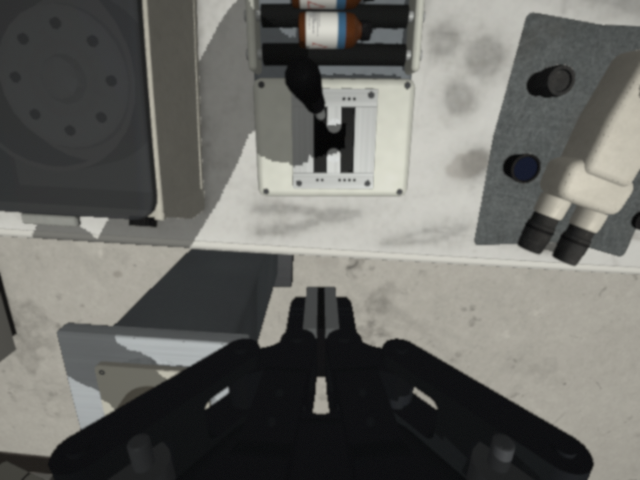

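The wrist view shows the gate plate at about (293–376, 88–188), the grip at (305,85) in first, and the shut fingers at (320,300). I'll refine the pose from this view.

```bash
python3 - <<'E'
from h import *
z=np.load("pics/w1.npz");T=z['T']
B=[(292,188),(374,188.5),(377,88)]
b=onplane("wrist",B,.104,T); print(b.round(4))
l=np.array([[-.108,.043],[-.108,-.043],[-.008,-.043]]); w=b
lc,wc=l.mean(0),w[:,:2].mean(0); l0=l-lc;w0=w[:,:2]-wc
th=np.arctan2((l0[:,0]*w0[:,1]-l0[:,1]*w0[:,0]).sum(),(l0*w0).sum()); R=np.array([[np.cos(th),-np.sin(th)],[np.sin(th),np.cos(th)]])
t=wc-R@lc; print(th,t,'gate',t+R@[-.058,0],(l@R.T+t-w[:,:2]).round(4).tolist())
W=cloud("wrist",z['p'],z['d'],T); m=np.zeros((480,640),bool); m[45:110,280:335]=1
m&=(W[...,2]>.135)&(W[...,2]<.21)
for a in np.arange(.14,.2,.01):
    s=W[m&(abs(W[...,2]-a)<.005)]
    if len(s)>3: print(a.round(2),len(s),s.min(0).round(3),s.max(0).round(3))
c=cv2.resize(z['p'][60:210,270:400],None,fx=4,fy=4,interpolation=cv2.INTER_CUBIC); cv2.imwrite("pics/w1z.png",c)
E
```

```text
[[ 0.4339 -0.2345  0.104 ]
 [ 0.439  -0.3225  0.104 ]
 [ 0.539  -0.3143  0.104 ]]
0.06616669500263027 [ 0.54421175 -0.27121965] gate [ 0.48633867 -0.27505452] [[-0.0003, -0.0009], [0.0003, 0.0013], [0.0, -0.0003]]
0.14 75 [ 0.514 -0.262  0.136] [ 0.527 -0.245  0.145]
0.15 80 [ 0.516 -0.261  0.145] [ 0.528 -0.244  0.154]
0.16 82 [ 0.518 -0.26   0.155] [ 0.531 -0.239  0.165]
0.17 107 [ 0.52  -0.259  0.165] [ 0.536 -0.237  0.175]
0.18 366 [ 0.522 -0.259  0.175] [ 0.55  -0.231  0.185]
0.19 830 [ 0.524 -0.256  0.185] [ 0.548 -0.232  0.192]
```

View pics/w1z.png

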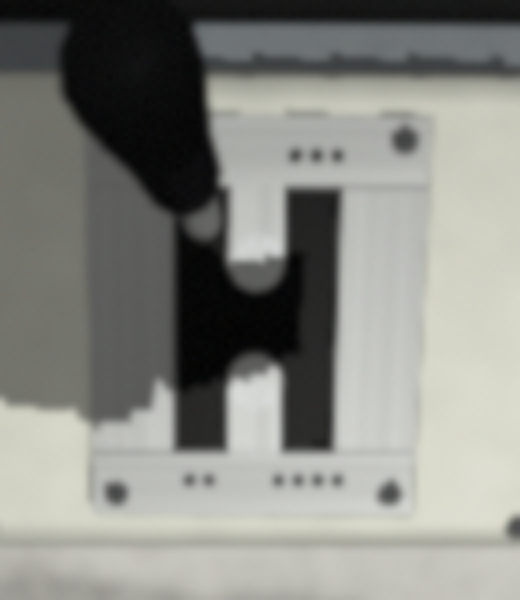

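Emit:
send_rows --pt "0.0315 -0.003 0 0" --pt "0.0315 -0.003 0 0" --pt "0.0315 -0.003 0 0" --pt "0.0315 -0.003 0 0" --pt "0.0315 -0.003 0 0" --pt "0 0 0 0" --pt "0 0 0.031 0" --pt "0 0 0.031 0" --pt "0 0 0.031 0" --pt "0 0 0.031 0" --pt "0 0 0.031 0" --pt "0 0 0 0" --pt "0 0 0 0" --pt "0 0 0 0"

```text
clock: 2.95
eef_pos: [0.5778, -0.2436, 0.1689]
tool_rot: [1.0, 0.03, 0.002, 0.001]
ft_force: [-0.3, 0.6, 0.7]
grip_width: -0.0
```

```bash
cat > look.py <<'E'
from h import *
import sys
t=sys.argv[1]
o=monitor.get_obs(); print(o['eef_pos'].round(4),o['tool_rot'].round(4),o['clock'],o['ft_force'].round(2))
g=np.array([.486,-.274]); a=.065; q=o['eef_pos'][:2]-g
print('uv',(q[0]*np.cos(a)+q[1]*np.sin(a)).round(4),(-q[0]*np.sin(a)+q[1]*np.cos(a)).round(4))
p1,_=cams.camera("scene");p2,_=cams.camera("side")
a=cv2.resize(p1[120:290,230:430],(600,510)); b=cv2.resize(p2[190:340,240:400],(544,510))
cv2.imwrite(f"pics/{t}.png",cv2.resize(np.hstack([a,b]),(800,357)))
E
python3 look.py a1
```

```text
[ 0.5778 -0.2436  0.1689] [9.995e-01 3.030e-02 1.700e-03 9.000e-04] 2.95 [-0.34  0.62  0.74]
uv 0.0936 0.0244
```

View pics/a1.png

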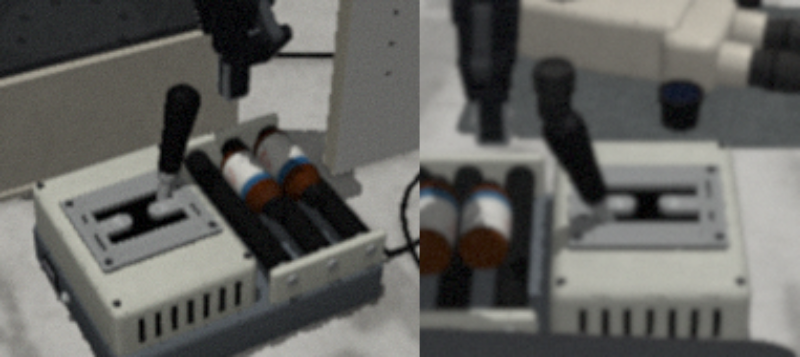

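Emit:
send_rows --pt "-0.005 0 0 0" --pt "-0.005 0 0 0" --pt "-0.005 0 0 0" --pt "-0.005 0 0 0" --pt "-0.005 0 0 0" --pt "-0.004 0 0 0" --pt "-0.004 0 0 0" --pt "-0.004 0 0 0" --pt "-0.004 0 0 0" --pt "-0.004 0 0 0" --pt "0 0 0 0" --pt "0 0 0 0"

```text
clock: 4.25
eef_pos: [0.5307, -0.245, 0.1654]
tool_rot: [1.0, 0.031, -0.002, -0.0]
ft_force: [-0.6, -0.1, -0.2]
grip_width: -0.0002
```

```bash
python3 look.py a2
```

```text
[ 0.5307 -0.245   0.1654] [ 9.995e-01  3.060e-02 -1.600e-03 -3.000e-04] 4.25 [-0.56 -0.06 -0.23]
uv 0.0465 0.026
```

View pics/a2.png

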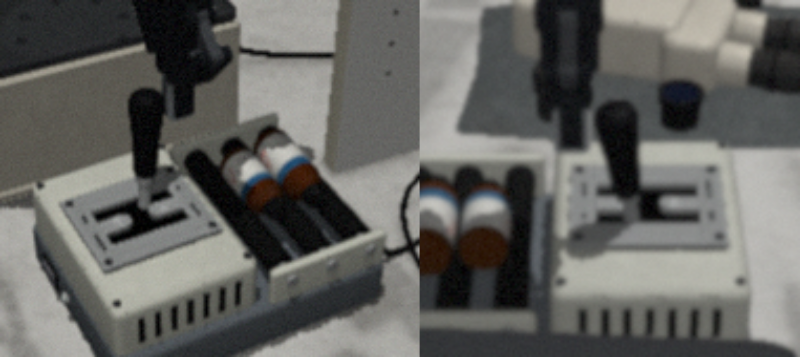

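The lever is partway back, with the stem just short of neutral. I'll continue.

Emit:
send_rows --pt "-0.004 0 0 0" --pt "-0.004 0 0 0" --pt "-0.004 0 0 0" --pt "-0.004 0 0 0" --pt "-0.002 0 0 0" --pt "0 0 0 0" --pt "0 0 0 0" --pt "0 0 0 0"

```text
clock: 5.15
eef_pos: [0.5142, -0.2462, 0.1662]
tool_rot: [1.0, 0.031, -0.0, -0.0]
ft_force: [0.3, -0.3, 0.2]
grip_width: 0.0004
```

```bash
python3 look.py a3
```

```text
[ 0.5142 -0.2462  0.1662] [ 9.995e-01  3.090e-02 -2.000e-04 -0.000e+00] 5.15 [ 0.29 -0.27  0.19]
uv 0.0299 0.0259
```

View pics/a3.png

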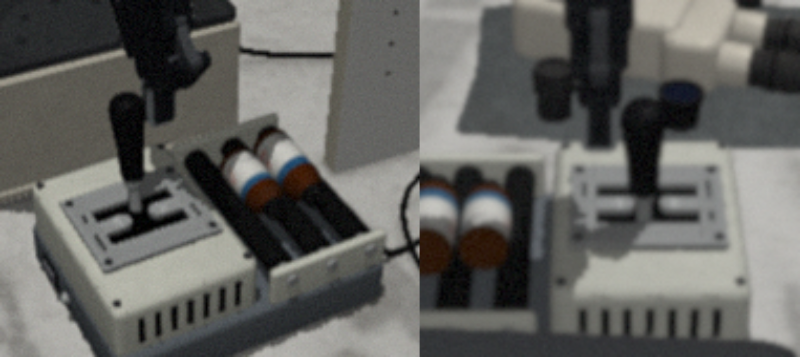

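The lever now stands upright fore-aft, in neutral on the left side, with the fingers just ahead of it. I'll back off, lift and go round to its left.

Emit:
send_rows --pt "0.015 0 0 0" --pt "0 0 -0.035 0" --pt "0 0 -0.035 0" --pt "-0.02 -0.023 0 0" --pt "-0.025 -0.025 0 0" --pt "0 0 0 0" --pt "0 0 0.03 0" --pt "0 0 0.03 0" --pt "0 0 0.006 0" --pt "0 0 0 0" --pt "0 0 0 0"

```text
clock: 6.35
eef_pos: [0.4823, -0.2006, 0.1714]
tool_rot: [1.0, 0.031, 0.001, 0.0]
ft_force: [0.5, 0.7, 0.2]
grip_width: -0.0
```

```bash
python3 look.py a4
```

```text
[ 0.4823 -0.2006  0.1714] [9.995e-01 3.090e-02 8.000e-04 4.000e-04] 6.35 [0.49 0.72 0.18]
uv 0.0011 0.0735
```

View pics/a4.png

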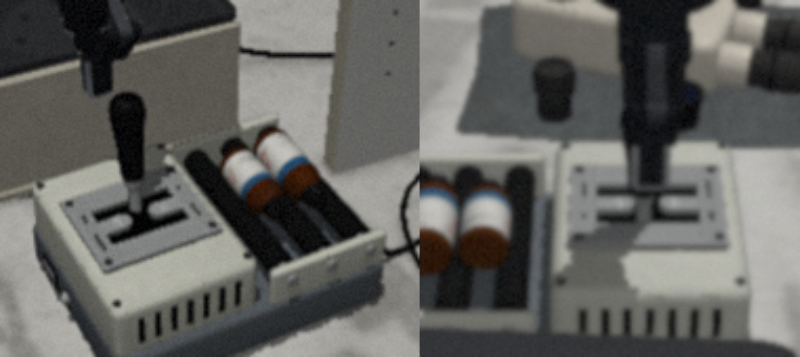

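Emit:
send_rows --pt "0 0.005 0 0" --pt "0 0.005 0 0" --pt "0 0.005 0 0" --pt "0 0.005 0 0" --pt "0 0.005 0 0" --pt "0 0.005 0 0" --pt "0 0.005 0 0" --pt "0 0.005 0 0" --pt "0 0.005 0 0" --pt "0 0.005 0 0" --pt "0 0.005 0 0" --pt "0 0.005 0 0" --pt "0 0.003 0 0" --pt "0 0 0 0" --pt "0 0 0 0"

```text
clock: 7.95
eef_pos: [0.4852, -0.2632, 0.1702]
tool_rot: [1.0, 0.031, -0.0, 0.0]
ft_force: [0.6, -0.7, 0.5]
grip_width: -0.0001
```

```bash
python3 look.py a5
```

```text
[ 0.4852 -0.2632  0.1702] [ 9.995e-01  3.080e-02 -1.000e-04  1.000e-04] 7.95 [ 0.59 -0.71  0.45]
uv -0.0001 0.0108
```

View pics/a5.png

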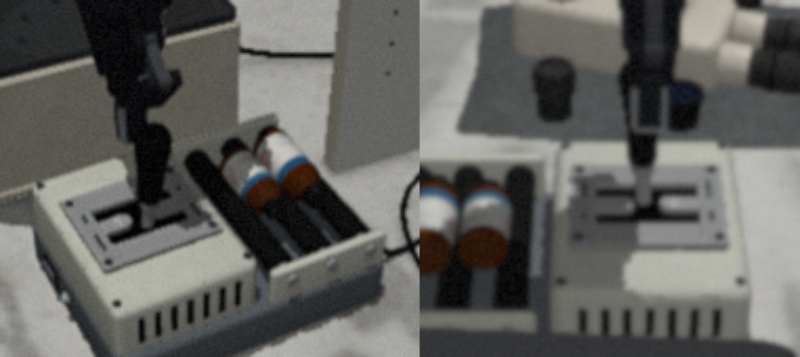

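Emit:
send_rows --pt "0 0.002 0 0" --pt "0 0.002 0 0" --pt "0 0.002 0 0" --pt "0 0.001 0 0" --pt "0 0 0 0"

```text
clock: 8.55
eef_pos: [0.4856, -0.2701, 0.1702]
tool_rot: [1.0, 0.031, -0.0, -0.0]
ft_force: [0.5, 0.6, -1.2]
grip_width: -0.0
```

Emit:
send_rows --pt "0 0.001 0 0" --pt "0 0.001 0 0" --pt "0 0 0 0"

```text
clock: 8.85
eef_pos: [0.4858, -0.2721, 0.1703]
tool_rot: [1.0, 0.031, 0.0, 0.0]
ft_force: [0.8, 1.5, -0.4]
grip_width: 0.0
```

Emit:
send_rows --pt "0 0.001 0 0" --pt "0 0.001 0 0" --pt "0 0 0 0"

```text
clock: 9.15
eef_pos: [0.4859, -0.2741, 0.1703]
tool_rot: [1.0, 0.031, 0.0, 0.0]
ft_force: [0.7, 1.2, -0.5]
grip_width: 0.0003
```

Emit:
send_rows --pt "0 0.001 0 0" --pt "0 0.001 0 0" --pt "0 0 0 0"

```text
clock: 9.45
eef_pos: [0.4861, -0.2761, 0.1703]
tool_rot: [1.0, 0.031, 0.0, 0.0]
ft_force: [-0.3, 1.4, 0.3]
grip_width: 0.0001
```

```bash
python3 look.py a6
```

```text
[ 0.4861 -0.2761  0.1703] [0.9995 0.0308 0.     0.    ] 9.45 [-0.29  1.36  0.26]
uv -0.0001 -0.0021
```

View pics/a6.png

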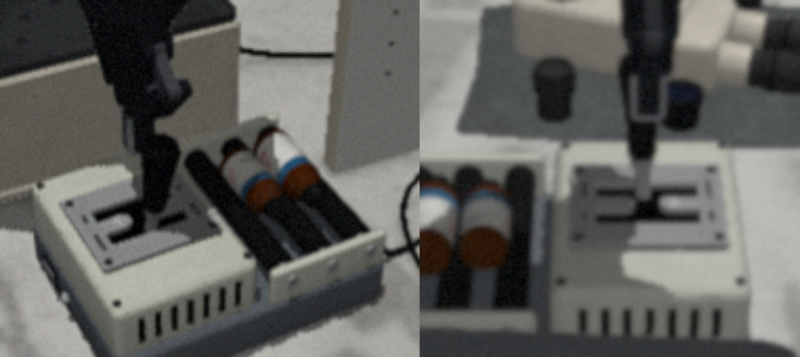

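Emit:
send_rows --pt "0 0.001 0 0" --pt "0 0.001 0 0" --pt "0 0.001 0 0" --pt "0 0 0 0"

```text
clock: 9.95
eef_pos: [0.4861, -0.2783, 0.1701]
tool_rot: [1.0, 0.031, -0.0, -0.001]
ft_force: [-0.4, 4.3, -0.5]
grip_width: -0.0003
```

Emit:
send_rows --pt "0 0.001 0 0" --pt "0 0.001 0 0" --pt "0 0 0 0"

```text
clock: 10.25
eef_pos: [0.4861, -0.2794, 0.17]
tool_rot: [1.0, 0.031, -0.0, -0.002]
ft_force: [-0.2, 7.2, 0.5]
grip_width: -0.0001
```

```bash
python3 look.py a7
```

```text
[ 0.4861 -0.2794  0.17  ] [ 9.995e-01  3.140e-02 -3.000e-04 -1.700e-03] 10.25 [-0.23  7.2   0.48]
uv -0.0002 -0.0054
```

View pics/a7.png

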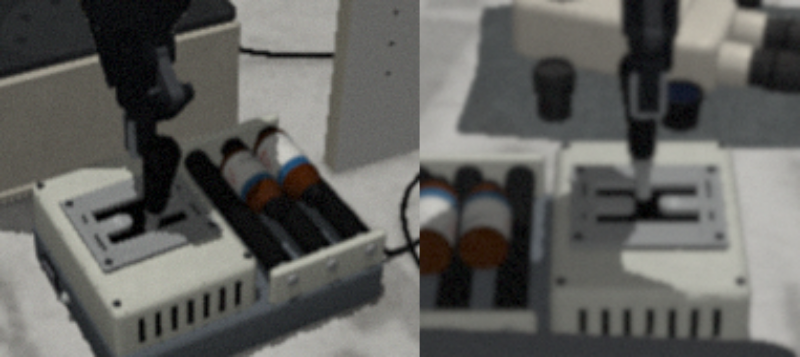

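Lateral force rose to 7 N, so the lever is against its right-hand stop. Next I'll go round behind it.

Emit:
send_rows --pt "0 -0.015 0 0" --pt "0 0 -0.035 0" --pt "0 0 -0.035 0" --pt "-0.025 0.015 0 0" --pt "-0.025 0.02 0 0" --pt "0 0 0 0" --pt "0 0 0.03 0" --pt "0 0 0.03 0" --pt "0 0 0.01 0" --pt "0 0 0 0" --pt "0 0 0 0"

```text
clock: 11.45
eef_pos: [0.4385, -0.3043, 0.1713]
tool_rot: [1.0, 0.031, 0.001, 0.001]
ft_force: [0.6, -0.7, -0.1]
grip_width: 0.0002
```

```bash
python3 look.py a8
```

```text
[ 0.4385 -0.3043  0.1713] [9.995e-01 3.110e-02 5.000e-04 6.000e-04] 11.45 [ 0.65 -0.7  -0.06]
uv -0.0494 -0.0271
```

View pics/a8.png

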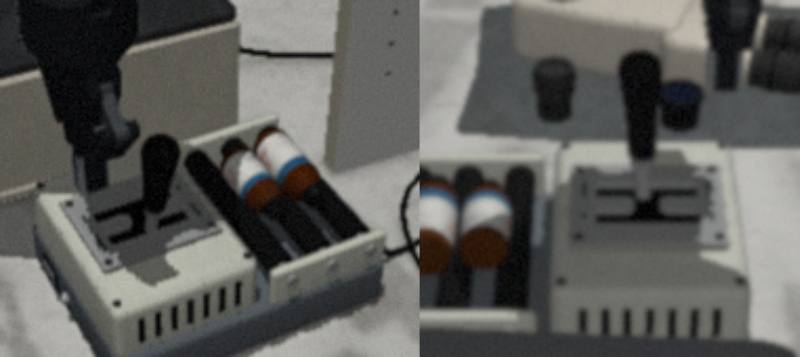

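The lever stands in neutral on the right, with the fingers behind it. Now I'll push forward.

Emit:
send_rows --pt "0.005 0 0 0" --pt "0.005 0 0 0" --pt "0.005 0 0 0" --pt "0.005 0 0 0" --pt "0.005 0 0 0" --pt "0.005 0 0 0" --pt "0.005 0 0 0" --pt "0.005 0 0 0" --pt "0.005 0 0 0" --pt "0.005 0 0 0" --pt "0.005 0 0 0" --pt "0.004 0 0 0" --pt "0 0 0 0" --pt "0 0 0 0"

```text
clock: 12.95
eef_pos: [0.4971, -0.3003, 0.1702]
tool_rot: [1.0, 0.031, 0.0, 0.0]
ft_force: [-0.3, 0.1, 0.9]
grip_width: 0.0002
```

```bash
python3 look.py a9
```

```text
[ 0.4971 -0.3003  0.1702] [9.995e-01 3.110e-02 2.000e-04 1.000e-04] 12.95 [-0.32  0.14  0.92]
uv 0.0093 -0.027
```

View pics/a9.png

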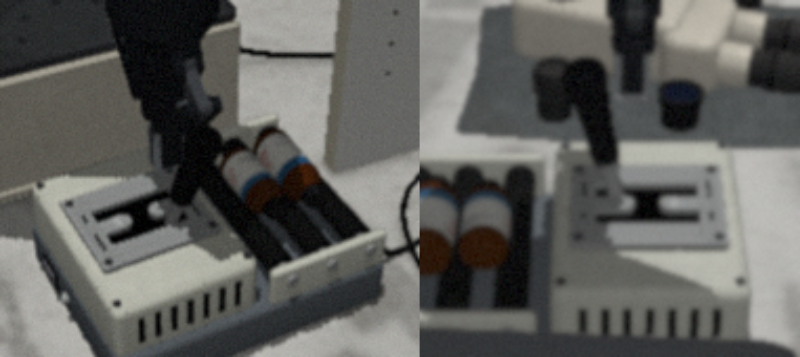

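It appears to have clicked home. I'll nudge forward gently to confirm the end stop.

Emit:
send_rows --pt "0.004 0 0 0" --pt "0.004 0 0 0" --pt "0.002 0 0 0" --pt "0.002 0 0 0" --pt "0.001 0 0 0" --pt "0 0 0 0"

```text
clock: 13.65
eef_pos: [0.5098, -0.2995, 0.1703]
tool_rot: [1.0, 0.031, 0.0, 0.0]
ft_force: [-0.1, -0.2, 0.8]
grip_width: -0.0001
```

Emit:
send_rows --pt "0.001 0 0 0" --pt "0.001 0 0 0" --pt "0.001 0 0 0" --pt "0 0 0 0"

```text
clock: 14.05
eef_pos: [0.5125, -0.2994, 0.1702]
tool_rot: [1.0, 0.031, -0.0, -0.0]
ft_force: [0.2, 0.2, 0.4]
grip_width: 0.0004
```

Emit:
send_rows --pt "0.001 0 0 0" --pt "0.001 0 0 0" --pt "0.001 0 0 0" --pt "0 0 0 0"

```text
clock: 14.45
eef_pos: [0.5141, -0.2993, 0.1699]
tool_rot: [1.0, 0.031, -0.002, -0.0]
ft_force: [-5.7, 0.3, 0.5]
grip_width: -0.0001
```

Emit:
send_rows --pt "0.001 0 0 0" --pt "0.001 0 0 0" --pt "0 0 0 0"

```text
clock: 14.75
eef_pos: [0.5147, -0.2992, 0.1697]
tool_rot: [1.0, 0.03, -0.003, -0.0]
ft_force: [-8.4, -0.6, 2.0]
grip_width: -0.0001
```

The end stop was felt at 8 N, at the expected place (u≈26 mm). I'll retreat back and up, then look.

Emit:
send_rows --pt "-0.015 0 0 0" --pt "-0.03 0 0 0" --pt "-0.03 0 0 0" --pt "-0.02 0 -0.03 0" --pt "0 0 -0.04 0" --pt "0 0 -0.04 0" --pt "0 0 -0.04 0" --pt "0 0 0 0" --pt "0 0 0 0" --pt "0 0 0 0"

```text
clock: 15.75
eef_pos: [0.4227, -0.3047, 0.3193]
tool_rot: [1.0, 0.031, -0.0, -0.001]
ft_force: [0.1, -0.1, -0.8]
grip_width: 0.0002
```

```bash
python3 look.py a10; python3 - <<'E'
from h import *
o=monitor.get_obs(); T=wT(o); p,d=cams.camera("wrist"); cv2.imwrite("pics/w2.png",p)
W=cloud("wrist",p,d,T); m=(d>0)&(W[...,2]>.135)&(W[...,2]<.21)&(W[...,0]>.44)&(W[...,0]<.58)&(W[...,1]>-.37)&(W[...,1]<-.2)
for a in np.arange(.14,.2,.01):
    s=W[m&(abs(W[...,2]-a)<.005)]
    if len(s)>3: print(a.round(2),len(s),s.min(0).round(3),s.max(0).round(3))
z=np.load("pics/scene0.npz"); p,d=cams.camera("scene"); W=cloud("scene",p,d); s=W[325:400,325:445]; m=(s[...,2]>.02)&(s[...,2]<.055)&(d[325:400,325:445]>0)
nl,lab,st,ce=cv2.connectedComponentsWithStats(m.astype(np.uint8))
for i in range(1,nl):
    if st[i,4]>30: print(st[i],np.median(s[lab==i],0))
E
```

```text
[ 0.4227 -0.3047  0.3193] [ 9.995e-01  3.100e-02 -3.000e-04 -5.000e-04] 15.75 [ 0.12 -0.11 -0.85]
uv -0.0651 -0.0265
0.14 85 [ 0.517 -0.301  0.135] [ 0.528 -0.283  0.145]
0.15 79 [ 0.519 -0.303  0.145] [ 0.53  -0.284  0.155]
0.16 81 [ 0.522 -0.306  0.155] [ 0.532 -0.286  0.165]
0.17 98 [ 0.524 -0.308  0.165] [ 0.539 -0.285  0.175]
0.18 419 [ 0.526 -0.314  0.175] [ 0.554 -0.286  0.185]
0.19 789 [ 0.528 -0.312  0.185] [ 0.551 -0.288  0.192]
[ 80  11  26  29 606] [ 0.56543401 -0.53817441  0.04510778]
[ 13  36  28  28 591] [ 0.46410438 -0.52795092  0.03176587]
[23 63 26 12 53] [ 0.45373084 -0.57019307  0.05398847]
```

View pics/a10.png

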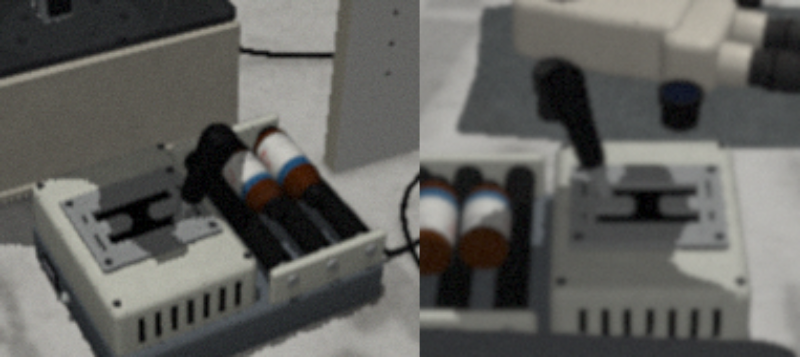

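View pics/w2.png

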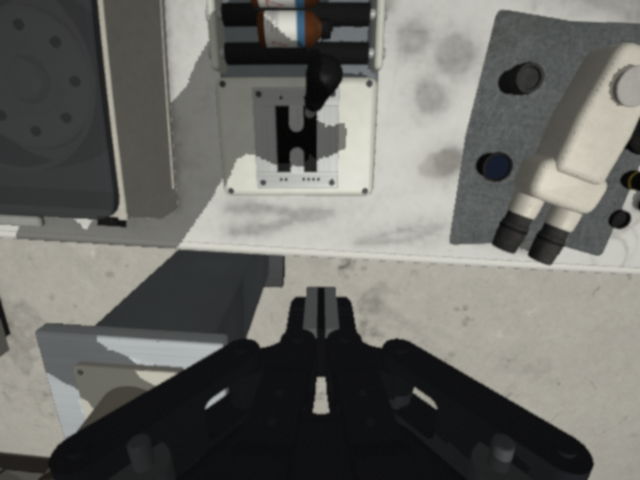

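The lever sits at the forward end of the right slot (stem at (312,105), grip at (323,75)). The bottles, eyepiece and loupe look unmoved, and the robot is clear.

```bash
python3 -c "
from workcell import order
print(order.job_done())"
```

```text
the job is handed in; nothing more can be done
None
```

The lever is in third, and I handed the job in at about 16 s of the 64 s limit. No verdict was reported.

I kept the fingers shut and pushed with the tips only. The lever started in first, so I pushed it back to neutral, across to the right side, then forward into third.

**Stops:** I felt the right-hand stop at about 7 N and the forward stop at about 8 N. Both are well under the 45 N limit.

**Last checks:**
- **Lever:** The final wrist depth shows the grip leaning forward as far as it did in first at the start, mirrored to the right side. I had no direct joint reading, so this is judged from the camera and the feel of the stop.
- **Eyepiece and loupe:** They measured within 1 mm of where they began.
- **Bottles:** I checked these by eye only; they look unmoved.
- **Robot:** It ended clear of everything, about 0.32 m up.

**Disagreement:** The scene and side cameras differed by about 9 mm in the machine's y position. I settled it with the wrist view, which fell between the two.

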